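Change the filter cartridge on the bench vacuum pump

ROBOT

A 6-joint arm with a two-finger parallel gripper is mounted at the origin on the work surface. World frame = base frame: x ahead of the robot, y to its left, z up, the work surface at z = 0. Lengths are in mm, angles in rad, forces in N, time in s.
With the tool pointing down it reaches from about 275 to 825 mm from the base axis. Payload 5.2 kg.
Tool frame: the origin (TCP) lies at the very end of the fingers, on their centre line; the grasp point (between the pads) lies 19 mm behind it; x points along the fingers, y is the direction in which the jaws open and shut, and the axes are right-handed (so a half turn about x gives the same grasp; the last joint's range is limited). The gripper opens to 93 mm and grips with 3 to 60 N. Pads are 15 mm wide; open, the fingers measure 128 mm over their backs; the gripper's body (75 mm by 188 mm) begins 65 mm behind the grasp point.
Start: joints at [1.095, 0.259, 1.535, -0, 1.348, -0.203], TCP at [148.163, 529.672, 218.653] pointing down, gripper open.
Joint ranges: [-3.14, 3.14], [-0.91, 2.08], [0.19, 2.58], [-1.22, 4.36], [0.22, 2.71], [-3.12, 3.12]. Speed limits (rad/s): [2.57, 2.57, 3.14, 3.14, 3.14, 3.14].

INTERFACE

Orientations are given as [roll, pitch, yaw] about the fixed x, y, z axes, in that order (R = Rz(yaw) Ry(pitch) Rx(roll)).
In Python, from rig import robot, imaging, spotter gives the robot as it stands. Calls block until the motion is done:
- robot.move_pose(position, orientation): joint-space move of the TCP to a pose.
- robot.servo_line(position, frame=None, feed=150, until_force=None): straight line of the TCP; frame=None keeps the orientation; feed is the mean speed in mm/s. With until_force (N) it stops when the force on the tool has changed by that much, and returns True; else False.
- robot.move_j(angles): joint-space move.
- robot.set_gripper(opening, effort=None): finger opening in mm; effort is the grip in N (None keeps the last); returns when the fingers have stopped.
- robot.sleep(seconds).
- robot.ik(position, orientation): joint angles nearest the present ones, or None.
- imaging.read_camera(name): name is "side" or "top" or "wrist"; returns a dict with "pixels" (400x640x3 uint8, red, green, blue), "z_map" (400x640 float32, mm along the optical axis (not along the pixel's ray), 0 where there is no reading), "mtx" (3x3 intrinsics, pixels), "T" (4x4, takes a point from camera to world coordinates). Camera axes: x right, y down, z forward; pixel columns grow to the right and rows downward; lengths in mm; the calibration is good to about 2 mm. A picture is of the moment at which its call begins.
A pose or a line that the arm cannot do raises robot.IKError and nothing moves.
- robot.sign_off(): hands the job in, once; it reports no verdict.
Trained networks look in the newest picture that a camera, given by its name, has taken for a name from the list of things; names that differ only in an ending like _2 or _b are one class to them, and where a whole thing is asked for, a point or a joint stands for the part that bears it (a point fixed in the world has none). Each returns a list of dicts, best first, with "p" (0 to 1); they miss things now and then, are a little off and sometimes report something else, mostly with a low value. They report only what shows in the picture. A call takes as long as a camera call. They do not tell look-alikes from the thing itself.
- spotter.look_for(query, camera): "xy" ([column, row] in pixels, amid what is visible of it).
Readings, each from a call of its own:
- robot.current_clock(): time.
- robot.current_joints(): joint angles.
- robot.current_joint_vel(): joint speeds.
- robot.current_joint_torque(): joint torques, N m.
- robot.current_ee_pos(): TCP position.
- robot.current_tcp_rot(): TCP orientation.
- robot.current_force(): force on the tool from outside, world axes, zero at the start.
- robot.current_moment(): the same for the moment, N m.
- robot.current_opening(): finger opening in mm.
Only numpy, scipy, OpenCV 4.12 (cv2) and the standard library are available. Lean on these libraries where they do the work, as an engineer would, in place of code of your own. Each camera call takes 0.05 s, during which the arm holds its last target. There are 200 camera calls.

TASK

Change the filter on the small vacuum pump: pinch the used filter's release button in and keep it in while you work the filter up off the stem with gentle back-and-forth twists, because its O-ring sticks and a hard straight pull would lift the pump, which must stay standing where it is. Stand the used filter upright on the rubber mat beside the new one, then fit the new filter on the stem in the same gentle way until it is fully home and its button has sprung out again. Leave the tube rack, the dishes and the bottle where they are.

Things in the scene. Friction and masses are not known exactly. Their poses are not given: they have to be found in the camera images.
- pump: small white bench vacuum pump, case 200 (x) x 160 (y) x 85 mm high, 1.75 kg, loose on four rubber feet: an upward pull of about 17 N lifts it. A well 73 mm wide and 50 mm deep in the middle of its top holds the steel stem. Round gauge and black switch on its -x face. Origin: centre of the underside at bench level, on the stem's axis; z up
- stem: upright steel stem fixed in the pump's well: shoulder 28 mm wide, shaft 16 mm in diameter and 26 mm tall, neck 9 mm tall, then a head 16 mm wide tapering to the top, 44 mm above the shoulder. Origin: centre of the shoulder's top face, 70 mm above the bench; z up. A filter is home when its hub sits on the shoulder; its underside is then 30 mm below this origin
- oring (a point): rubber O-ring round the foot of the stem's shaft, 4.5 mm above the shoulder. It grips a filter's bore over the last 6 mm or so above home: straight on or off takes roughly 20 to 30 N, but while the filter is turned to and fro (about 0.3 rad each way) some 10 to 13 N moves it 0.3 to 3 mm a stroke
- used_filter: used filter, clipped home on the stem at the start: white cartridge 60 mm in diameter, 56 mm tall, hollow below, grip block on top; 0.14 to 0.24 kg. Origin: centre of the underside; z up its axis, +y towards its button. Its bore (17.6 mm, from 30 to 56 mm up) slips over the stem at any turn. A catch grips under the stem's head unless the button is in
- used_filter_grip (a point): point on the axis in the middle of the used filter's square grip block, 79 mm above the underside. The block is 30 x 30 mm, 56 to 90 mm above the underside. Its +y face carries the black release button (13 wide, 14 high, 68 to 82 mm up, proud by 4 mm); its -y face is plain: a pinch from above along y holds the button in
- used_filter_button (a joint): used filter's button: 0 sprung out, 0.004 m fully in (flush). Spring 5 N at first, 8 N fully in; squeeze with 15 N or more (35 N does no harm). The catch lets go at 0.0033 m. On the stem the button springs out fully only if the filter is home within 1 mm; otherwise it stays 2 mm or more in
- new_filter: new filter, the same part as the used one, standing upright on the mat at the start: white cartridge 60 mm in diameter, 56 mm tall, grip block on top to 90 mm; 0.14 to 0.22 kg. Origin: centre of the underside; z up its axis, +y towards its button. Same bore and catch as the used one
- new_filter_grip (a point): point on the axis in the middle of the new filter's square grip block, 79 mm above the underside. The block is 30 x 30 mm, 56 to 90 mm above the underside. Its +y face carries the black release button (13 wide, 14 high, 68 to 82 mm up, proud by 4 mm); its -y face is plain: a pinch from above along y holds the button in
- new_filter_button (a joint): new filter's button: 0 sprung out, 0.004 m fully in (flush). Spring 5 N at first, 8 N fully in; squeeze with 15 N or more (35 N does no harm). The catch lets go at 0.0033 m. On the stem the button springs out fully only if the filter is home within 1 mm; otherwise it stays 2 mm or more in
- mat: thin black rubber mat 180 (x) x 300 (y) x 3 mm, fixed on the bench; origin: centre of its underside. The new filter stands up to 30 mm from its middle in x and 80 mm in y, so there is room for the used one 110 mm away from it along y, towards the longer free end
- tube_rack: white rack 70 x 130 mm with red-capped tubes, 94 mm tall; bystander; origin: centre of its underside
- dishes: stack of three pink Petri dishes, 93 mm wide, 42 mm tall; bystander; origin: centre of its underside
- bottle: white bottle with a blue cap, 68 mm wide, about 150 mm tall; bystander; origin: centre of its underside
Things that resemble listed ones, but are neither listed nor needed, are in the scene too. Leave any purple look-alike of the new_filter alone.

How it is judged (in metres and radians):
On the way, in this order (a step that is already met when the one before it is completed fails the run):
1. the used filter is drawn off the stem with its release button held in (z of used_filter in the frame of pump above 0.055 m and value of joint used_filter_button above 0.0025 m and height (world z) of pump below 0.004 m), for 0.1 s.
2. the used filter stands upright on the mat and has been let go (x of used_filter in the frame of mat between -0.075 and 0.075 m and y of used_filter in the frame of mat between -0.135 and 0.135 m and z of used_filter in the frame of mat below 0.006 m and angle between used_filter's own z axis and vertical below 0.05 rad and contact force between the fingers and used_filter below 0.1 N), for 0.2 s.
At the end, for the whole second after the job is handed in: new filter home on the stem (height within 1.5 mm, axis within 3 mm, square within 0.05 rad), its button sprung out (under 1.3 mm in); used filter upright on the mat (0.05 rad), its axis 15 mm or more inside the mat's edges; pump on its feet; both filters at rest (z of new_filter in the frame of pump between 0.0385 and 0.0415 m and horizontal distance between new_filter and stem below 0.003 m and angle between the z axis of new_filter and the z axis of pump, either way round below 0.05 rad and value of joint new_filter_button below 0.0013 m and x of used_filter in the frame of mat between -0.075 and 0.075 m and y of used_filter in the frame of mat between -0.135 and 0.135 m and z of used_filter in the frame of mat below 0.006 m and angle between used_filter's own z axis and vertical below 0.05 rad and linear speed of each of used_filter, new_filter below 0.01 m/s and angle between pump's own z axis and vertical below 0.03 rad and height (world z) of pump below 0.003 m); the robot touches nothing.
It fails at once if the pump is lifted off its feet (over 4 mm) or tipped (over 0.05 rad) (height (world z) of pump above 0.004 m or angle between pump's own z axis and vertical above 0.05 rad).
It fails at once if the pump is dragged over 20 mm (distance of pump from where it was at the start of the episode above 0.02 m).
It fails at once if a filter is rammed or wrenched against the stem (contact forces adding up to over 40 N) (contact force between any of used_filter, new_filter and stem above 40 N).
It fails at once if the tube rack, the dishes or the bottle is shifted over 15 mm (distance of any of tube_rack, dishes, bottle from where it was at the start of the episode above 0.015 m).
It also fails if it takes over 72 s, if anything falls off the work surface, if the arm or the gripper's body presses on something with over 40 N, if the wrist force passes 120 N, or if a joint passes its speed limit or range.

## Working session

There is one attempt and no reset: what is moved stays moved. The work goes in short steps, each a Python script; the robot and the scene stay as the last script left them, time stands still between calls to the robot, and variables do not carry over. Pictures are saved under pics/ and viewed, about 8 in all and at most 12, crops included, and the job is handed in when it is done.

```bash
ls; mkdir -p pics; cat > h.py <<'E'
from rig import robot, imaging, spotter
import numpy as np, cv2
def w(c,u,v,z=None):
    K,T=c["mtx"],c["T"]
    r=np.array([(u-K[0,2])/K[0,0],(v-K[1,2])/K[1,1],1.])
    if z is None: d=c["z_map"][int(round(v)),int(round(u))]; p=r*d; return (T[:3,:3]@p+T[:3,3])
    rw=T[:3,:3]@r; return T[:3,3]+rw*(z-T[2,3])/rw[2]
def cloud(c):
    K,T=c["mtx"],c["T"];v,u=np.mgrid[:400,:640];d=c["z_map"]
    P=np.stack([(u-K[0,2])/K[0,0]*d,(v-K[1,2])/K[1,1]*d,d],-1)
    return P@T[:3,:3].T+T[:3,3]
def save(c,n): cv2.imwrite("pics/"+n,c["pixels"][:,:,::-1])
E
python3 - <<'E'
from h import *
print(robot.current_clock(),robot.current_ee_pos(),robot.current_tcp_rot())
for n in ["top","side"]:
    c=imaging.read_camera(n); save(c,n+"0.png"); print(n,c["T"].round(2).tolist())
    for q in ["pump","used_filter","used_filter_grip","used_filter_button","new_filter","mat","tube_rack","dishes","bottle"]:
        for r in spotter.look_for(q,n)[:4]:
            print(q,np.round(r["xy"]),round(r["p"],2),w(c,*r["xy"]).round())
E
```

```text
pics
0.0 [147.91250344 529.1768306  217.80722629] [-1.76604318  1.56896585 -2.0387981 ]
top [[0.01, -0.99, 0.13, 357.07], [-1.0, -0.01, -0.02, 79.68], [0.02, -0.13, -0.99, 1589.77], [0.0, 0.0, 0.0, 1.0]]
pump [291. 221.] 0.76 [499. 131.  36.]
used_filter [289. 211.] 0.83 [519. 135. 124.]
used_filter [343. 142.] 0.52 [751. -27.  37.]
used_filter_grip [295. 210.] 0.72 [523. 117. 126.]
used_filter_grip [433. 228.] 0.66 [ 480. -295.   83.]
new_filter [432. 227.] 0.93 [ 482. -291.   87.]
new_filter [420. 273.] 0.69 [ 347. -260.   66.]
mat [409. 220.] 0.85 [ 512. -241.   -3.]
tube_rack [406. 157.] 0.58 [ 693. -213.   99.]
dishes [341. 143.] 0.92 [747. -21.  43.]
dishes [434. 229.] 0.71 [ 477. -298.   85.]
dishes [403. 153.] 0.69 [ 717. -216.   49.]
bottle [207. 214.] 0.71 [508. 374. 123.]
side [[0.71, -0.37, 0.6, -71.39], [-0.7, -0.36, 0.62, -551.94], [-0.01, -0.86, -0.51, 625.33], [0.0, 0.0, 0.0, 1.0]]
pump [303. 217.] 0.78 [488.  82.  83.]
used_filter [303. 199.] 0.8 [517. 114. 107.]
used_filter_grip [304. 198.] 0.8 [520. 111. 109.]
new_filter [376. 350.] 0.95 [ 318. -285.   57.]
new_filter [442. 315.] 0.59 [ 467. -321.   56.]
mat [425. 312.] 0.63 [ 470. -286.   34.]
tube_rack [459. 246.] 0.89 [ 681. -238.   57.]
dishes [398. 216.] 0.83 [715. -44.  35.]
dishes [304. 201.] 0.37 [519. 110. 101.]
bottle [241. 179.] 0.92 [498. 362.  81.]
```

```bash
python3 -c "
import cv2,numpy as np
a=cv2.imread('pics/top0.png');b=cv2.imread('pics/side0.png')
cv2.imwrite('pics/both0.png',cv2.resize(np.vstack([a,b]),(480,600)))"
```

```text
(no output)
```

View pics/top0.png

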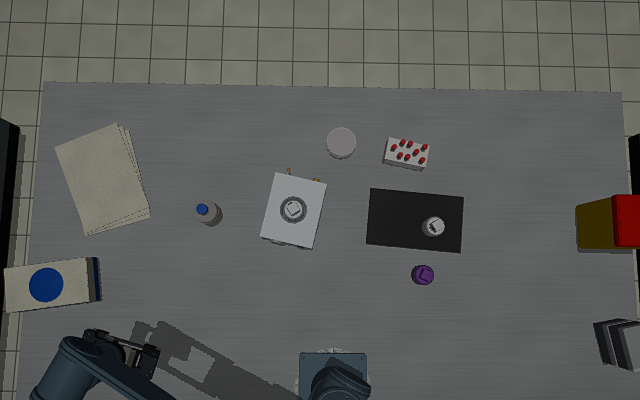

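View pics/side0.png

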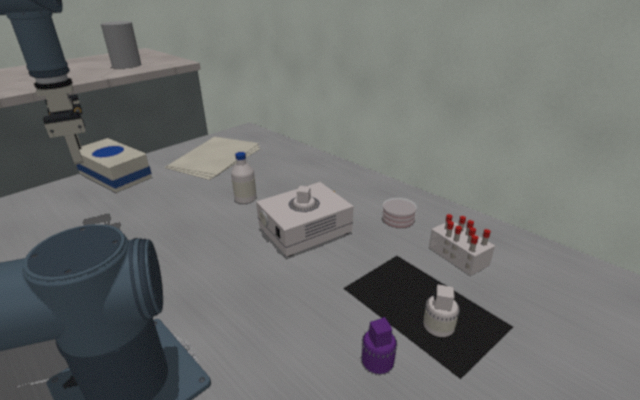

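Top view: the used filter on the pump is at px (293,209) and the new one on the mat at (434,227). The purple look-alike at (422,274) is to be left alone. The mat's longer free end is towards +y. Next I take a close look at each filter.

```bash
cat >> h.py <<'E'
def down(az):  # tool down, jaw direction at azimuth az
    return [np.pi/2-az,np.pi/2,0]
def block(c,x,y,ztop):
    P=cloud(c); m=(abs(P[...,2]-ztop)<8)&(np.hypot(P[...,0]-x,P[...,1]-y)<50)&(c["z_map"]>0)
    q=P[m]; r=cv2.minAreaRect(q[:,:2].astype(np.float32))
    return r,np.median(q[:,2]),m.sum()
E
python3 - <<'E'
from h import *
c=imaging.read_camera("top");P=cloud(c);px=c["pixels"]
m=(px.max(2)<45)&(abs(P[...,2])<25)&(abs(P[...,0]-500)<150)&(abs(P[...,1]+240)<200)
k=cv2.minAreaRect(P[m][:,:2].astype(np.float32));print("mat",k,m.sum())
for n,x,y,zt in [("new",482,-297,93),("used",520,120,130)]:
    robot.move_pose([x-30,y,zt+200],down(np.pi/2))
    c=imaging.read_camera("wrist");save(c,"w_%s.png"%n)
    print(n,block(c,x,y,zt),robot.current_joints().round(2),robot.current_clock())
    for q in [n+"_filter_grip",n+"_filter_button"]:
        for r in spotter.look_for(q,"wrist")[:2]: print(q,np.round(r["xy"]),r["p"],w(c,*r["xy"]).round(1))
a=cv2.imread('pics/w_new.png');b=cv2.imread('pics/w_used.png')
cv2.imwrite('pics/w1.png',cv2.resize(np.vstack([a,b]),(480,600)))
E
```

```text
mat ((475.72265625, -255.96038818359375), (300.841064453125, 250.6502685546875), 85.47254943847656) 4917
new (((490.2304992675781, -308.42138671875), (30.132749557495117, 31.43060874938965), 31.704092025756836), np.float64(91.71189004292859), np.int64(654)) [-0.79  0.2   1.43  0.    1.51 -2.36] 4.2
new_filter_grip [309. 191.] 0.59 [ 474.3 -309.7   91.7]
used (((531.7451171875, 125.85314178466797), (32.69468307495117, 29.98798370361328), 33.85806655883789), np.float64(128.69727048206494), np.int64(651)) [ 0.02  0.12  1.44 -0.    1.58 -1.55] 5.9
used_filter_grip [326. 190.] 0.64 [512.6 126.1 123.6]
used_filter_button [328. 166.] 0.62 [492.1 129.4  84.6]
```

View pics/w1.png

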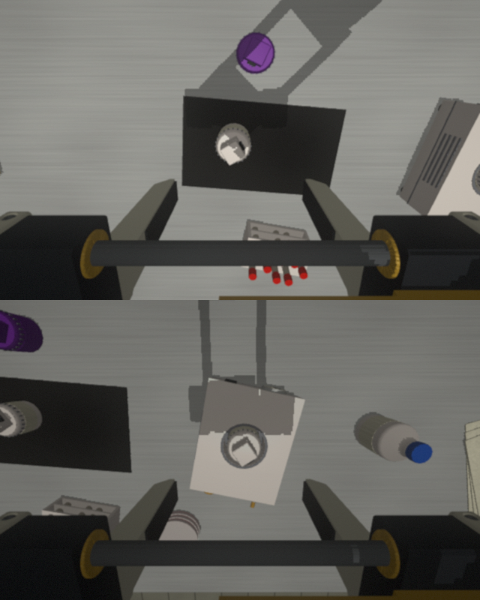

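View crops.

The wrist view has up = -x and right = +y. The filters sit at about (310,190) and (326,190) in the raw images. I need a crop to see which faces carry the buttons.

```bash
python3 - <<'E'
import cv2,numpy as np
a=cv2.imread('pics/w_new.png')[150:230,270:350];b=cv2.imread('pics/w_used.png')[150:230,285:365]
cv2.imwrite('pics/crop1.png',cv2.resize(np.hstack([a,b]),(800,400),interpolation=cv2.INTER_CUBIC))
E
python3 - <<'E'
from h import *
# mat from the saved top image, purely on the plane z=3
c=imaging.read_camera("top");px=c["pixels"].astype(int)
m=((px.max(2)<40)).astype(np.uint8); m[:, :360]=0;m[:,470:]=0;m[:180]=0;m[258:]=0
m=cv2.morphologyEx(m,cv2.MORPH_OPEN,np.ones((3,3)))
v,u=np.nonzero(m); q=np.array([w(c,a,b,3)[:2] for a,b in zip(u,v)],np.float32)
print("mat",cv2.minAreaRect(q))
c=imaging.read_camera("wrist");print(c["mtx"][0],robot.current_ee_pos(),c["T"].round(3).tolist())
E
```

```text
mat ((511.6356506347656, -258.0372619628906), (298.6602783203125, 178.01141357421875), 85.12838745117188)
[330.33889956   0.         319.71957836] [490.24297796 119.22942414 329.8351328 ] [[0.002, 0.954, 0.301, 406.07], [1.0, -0.002, 0.0, 118.247], [0.001, 0.301, -0.954, 494.896], [0.0, 0.0, 0.0, 1.0]]
```

View pics/crop1.png

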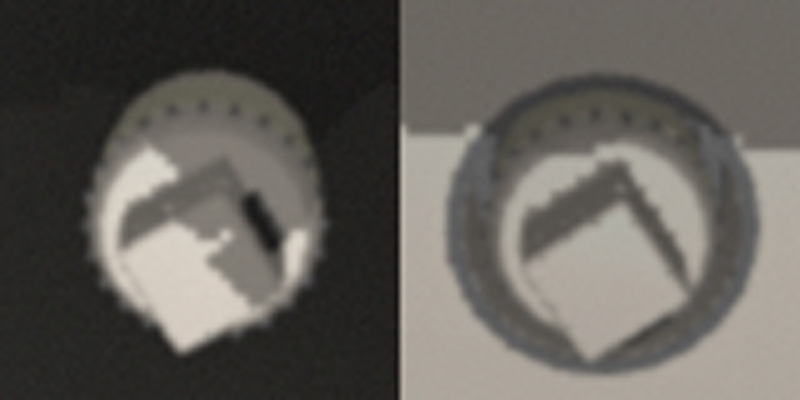

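The new filter's button is on the (-x,+y) face, azimuth about 122°. The used one's is probably on its lower-right face at about 34°, seen as a dark sliver. I'll confirm from the opposite side, which also averages out camera bias.

```bash
python3 - <<'E'
from h import *
x,y,zt=530,125,130
robot.move_pose([x+20,y,zt+150],down(-np.pi/2))
c=imaging.read_camera("wrist");save(c,"w_used2.png");print(block(c,x,y,zt),robot.current_clock())
K,T=c["mtx"],c["T"];p=T[:3,:3].T@(np.array([x,y,zt])-T[:3,3]);u,v=(K@p/p[2])[:2].astype(int);print(u,v)
robot.move_pose([x-20,y,zt+150],down(.591))
c2=imaging.read_camera("wrist");print(block(c2,x,y,zt),robot.current_clock())
p=cv2.resize(c["pixels"][max(v-60,0):v+60,u-60:u+60],(400,400));
T,K=c2["T"],c2["mtx"];q=T[:3,:3].T@(np.array([x,y,zt])-T[:3,3]);u,v=(K@q/q[2])[:2].astype(int)
p2=cv2.resize(c2["pixels"][max(v-60,0):v+60,u-60:u+60],(400,400))
cv2.imwrite("pics/crop2.png",np.hstack([p,p2])[:,:,::-1])
E
```

```text
(((532.0941772460938, 125.85736083984375), (31.932950973510742, 30.190542221069336), 33.655364990234375), np.float64(128.76098612886236), np.int64(876)) 8.8083
319 203
(((532.1995239257812, 126.96585083007812), (32.8392219543457, 29.686222076416016), 33.75096130371094), np.float64(128.73318874333418), np.int64(876)) 10.725
```

View pics/crop2.png

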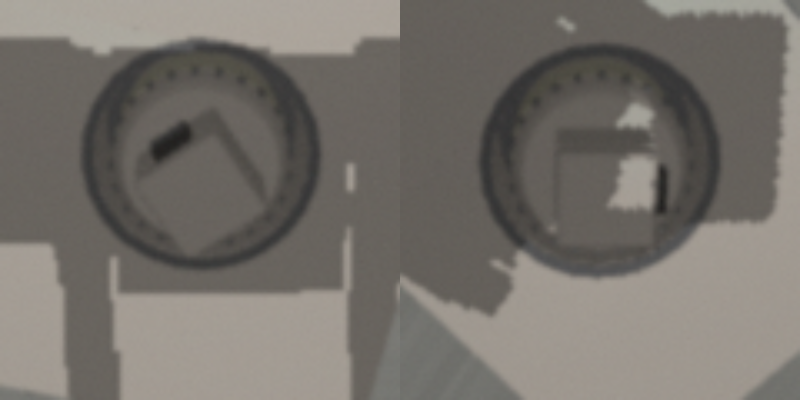

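Confirmed: the used button faces azimuth about 33.7°, and the axis is at about (531.0, 125.6) after allowing for the button widening the rectangle. Now I grip and start the twisting pull with force monitoring.

```bash
python3 - <<'E'
from h import *
az=np.deg2rad(33.7);x,y=531.0,125.6
robot.move_pose([x,y,150],down(az))
robot.set_gripper(60,35)
f0=np.array(robot.current_force())
print("hit",robot.servo_line([x,y,101],feed=60,until_force=8),robot.current_ee_pos(),robot.current_clock())
f1=np.array(robot.current_force())
robot.set_gripper(20,35)
print("open",robot.current_opening(),"F",f0.round(1),f1.round(1),np.array(robot.current_force()).round(1),np.array(robot.current_moment()).round(2))
z=101.;s=1
for i in range(5):
    z+=0.6
    r=robot.servo_line([x,y,z],down(az+0.3*s),feed=6,until_force=14); s=-s
    F=np.array(robot.current_force())-f1
    print(i,r,round(z,1),robot.current_ee_pos().round(2),F.round(1),round(robot.current_clock(),2))
    if -F[2]>14: break
E
```

```text
hit False [531.32662573 125.63733048 101.32485339] 13.0167
open 30.14796069254923 F [ 0.7  0.1 -0.3] [ 0.4 -0.3 -0.3] [-1.2 -0.1  4.5] [-0.19  0.21 -0.  ]
0 False 101.6 [531.56 125.61 101.58] [ 1.9  0.9 -1. ] 14.06
1 False 102.2 [531.23 125.47 101.81] [ 3.8  0.1 -4.5] 14.81
2 False 102.8 [531.23 125.42 102.55] [ 4.8 -0.5 -6. ] 15.56
3 False 103.4 [530.97 125.67 103.23] [ 5.   1.4 -7.2] 16.31
4 False 104.0 [531.15 125.42 103.99] [ 3.5 -0.6 -6. ] 17.06
```

```bash
python3 - <<'E'
from h import *
az=np.deg2rad(33.7);x,y=531.0,125.6
z=104.;s=-1;Fz=6
for i in range(14):
    z+=float(np.clip((13-Fz)*0.2,-.5,1.4))
    r=robot.servo_line([x,y,z],down(az+0.3*s),feed=6,until_force=12); s=-s
    F=np.array(robot.current_force()); Fz=-F[2]
    print(i,r,round(z,1),robot.current_ee_pos().round(2),F.round(1),round(robot.current_clock(),2),round(robot.current_opening(),1))
    if Fz>15 or (z>109.5 and Fz<4): break
E
```

```text
0 False 105.4 [530.85 125.55 105.45] [ 4.2 -0.4 -5.4] 17.81 29.5
1 False 106.8 [530.83 125.64 107.35] [ 0.7 -0.4  2.2] 18.56 29.8
2 False 108.2 [530.6  125.75 107.99] [ 1.1  1.  -1. ] 19.31 29.9
3 False 109.6 [530.53 125.56 109.29] [ 0.3 -0.2 -3. ] 20.06 29.9
```

O-ring released and the filter is free at ~3 N, roughly its weight. Drawing it off and placing it on the mat.

```bash
python3 - <<'E'
from h import *
az=np.deg2rad(33.7);x,y=530.8,125.6
print(robot.servo_line([x,y,160],down(az),feed=50,until_force=8),robot.current_ee_pos().round(1),robot.current_force().round(1))
print(robot.servo_line([x,y,200],feed=100,until_force=8),robot.current_opening(),robot.current_clock())
c=imaging.read_camera("side");save(c,"lift.png")
px,py=500.,-199.4
robot.move_pose([px,py,180],down(az))
robot.servo_line([px,py,80],feed=100)
print("F",robot.current_force().round(1))
print(robot.servo_line([px,py,59],feed=15,until_force=4),robot.current_ee_pos().round(2),robot.current_force().round(1),robot.current_clock())
E
```

```text
False [530.5 125.6 159.7] [ 0.3  0.  -2.5]
False 29.78713050261653 21.7667
F [ 0.1  0.6 -1.8]
True [ 499.89 -199.31   64.56] [-0.5  0.7  4.2] 25.1833
```

View pics/lift.png

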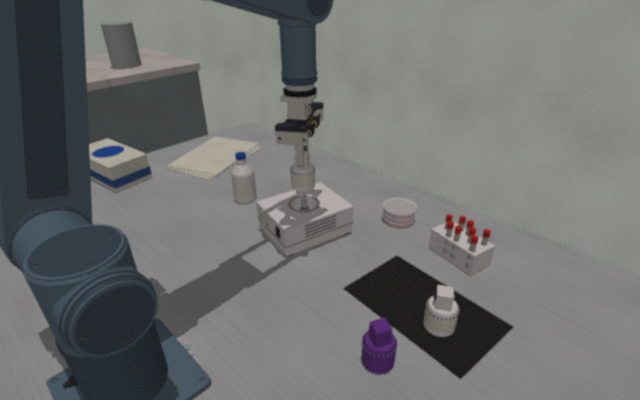

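The lift picture shows the used filter clear of the stem at (303,178) and the pump undisturbed. Release, then look at the bare stem and the new filter.

```bash
python3 - <<'E'
from h import *
print(robot.set_gripper(60),robot.current_opening())
px,py=500.,-199.4
robot.servo_line([px,py,150],feed=120)
x,y=530.8,125.6
robot.move_pose([x-15,y,230],down(np.deg2rad(33.7)))
c=imaging.read_camera("wrist");save(c,"stem.png");P=cloud(c)
m=(abs(P[...,2]-112)<6)&(np.hypot(P[...,0]-x,P[...,1]-y)<20)&(c["z_map"]>0);q=P[m]
print("stem",m.sum(),cv2.minEnclosingCircle(q[:,:2].astype(np.float32)),q.mean(0),q[:,2].max())
X,Y=490.6,-309
robot.move_pose([X,Y+50,230],down(np.deg2rad(-58.3)))
c2=imaging.read_camera("wrist");save(c2,"new2.png")
print("new",block(c2,X,Y,93),"used",block(c2,px,py,93),robot.current_clock())
cv2.imwrite("pics/s2.png",cv2.resize(np.vstack([c["pixels"],c2["pixels"]]),(480,600))[:,:,::-1])
E
```

```text
False 60.098259917561386
stem 223 ((530.5399780273438, 125.28662109375), 7.934963703155518) [529.98872083 126.14968118 110.05180795] 114.26464921860082
new (((490.6726989746094, -306.7928771972656), (29.97603988647461, 33.182395935058594), 31.44944190979004), np.float64(91.68629026410434), np.int64(929)) used (((501.4603271484375, -198.20387268066406), (33.73826599121094, 30.30910301208496), 33.26342010498047), np.float64(91.82447700798878), np.int64(1083)) 29.55
```

View pics/s2.png

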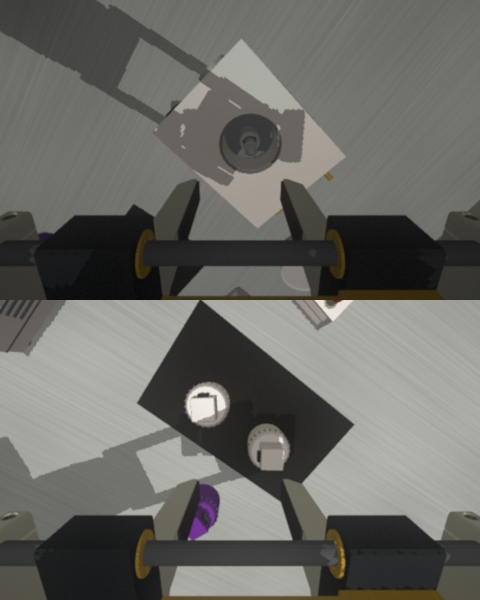

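Both filters stand upright (used ≈ (499.9,-199.2), new ≈ (491.5,-308.2)) and the stem is at ≈ (530.5,125.4), all mutually consistent. Picking the new one and threading it onto the stem.

```bash
python3 - <<'E'
from h import *
az=np.deg2rad(-58.5);X,Y=491.5,-308.2
robot.move_pose([X,Y,120],down(az))
print(robot.servo_line([X,Y,64.5],feed=60,until_force=8))
robot.set_gripper(20,35);print("open",robot.current_opening(),robot.current_ee_pos().round(2))
robot.servo_line([X,Y,190],feed=120)
x,y=530.5,125.4
robot.move_pose([x,y,190],down(az))
robot.servo_line([x,y,150],feed=80)
f=robot.current_force();print("F",f.round(1),robot.current_clock(),robot.current_opening())
r=robot.servo_line([x,y,109],feed=25,until_force=7)
print(r,robot.current_ee_pos().round(2),robot.current_force().round(1),robot.current_moment().round(2),robot.current_clock())
E
```

```text
False
open 29.582917926874924 [ 491.41 -308.03   64.42]
F [ 0.6 -0.2 -2.4] 35.2167 30.124554188930258
False [530.73 125.44 109.12] [ 2.5  1.9 -1.6] [ 0.2  -0.28  0.04] 37.0083
```

```bash
python3 - <<'E'
from h import *
az=np.deg2rad(-58.5);x,y=530.5,125.4
z=109.;s=1;Fz=-2.
for i in range(18):
    z-=float(np.clip((10-Fz)*0.15,-.5,1.2))
    r=robot.servo_line([x,y,z],down(az+0.3*s),feed=6,until_force=13); s=-s
    F=robot.current_force(); Fz=F[2]; p=robot.current_ee_pos()
    print(i,r,round(z,1),p.round(2),F.round(1),round(robot.current_clock(),2),round(robot.current_opening(),1))
    if Fz>14 or p[2]<100.8: break
E
```

```text
0 False 107.8 [530.85 125.44 107.99] [ 2.9  1.6 -2.4] 37.46 29.9
1 False 106.6 [530.7  125.45 106.95] [1.4 2.1 2.9] 38.21 29.6
2 False 105.5 [531.25 125.6  106.32] [1.7 1.9 6.6] 38.96 29.8
3 False 105.0 [531.17 125.52 105.96] [1.8 1.2 6.2] 39.71 30.0
4 False 104.4 [531.23 125.72 105.68] [1.  2.3 8.7] 40.46 29.5
5 False 104.2 [531.25 125.59 105.36] [1.1 2.  7.3] 41.21 29.6
6 False 103.8 [531.14 125.74 105.03] [1.5 1.7 8.7] 41.96 29.9
7 False 103.7 [530.88 125.67 104.5 ] [1.8 2.8 6.4] 42.71 29.7
8 False 103.1 [530.96 125.68 103.73] [1.8 3.2 5. ] 43.46 29.6
9 False 102.4 [530.81 125.55 102.73] [2.  2.6 5.8] 44.21 29.8
10 False 101.7 [530.8  125.82 101.86] [2.8 3.9 3.8] 44.96 29.6
11 False 100.8 [530.77 125.69 101.17] [2.4 3.7 5.3] 45.71 29.6
12 False 100.1 [530.78 125.95 101.14] [ 0.3  5.4 10.7] 46.46 30.0
13 False 100.2 [530.75 125.65 101.15] [0.5 3.9 9.5] 47.21 29.9
14 False 100.1 [530.79 126.   101.15] [ 1.4  4.5 10. ] 47.96 29.5
15 False 100.1 [530.79 125.62 101.14] [ 0.9  2.9 10.4] 48.71 29.7
16 False 100.2 [530.77 125.86 101.14] [ 0.9  4.7 10.4] 49.46 29.8
17 False 100.3 [530.75 125.68 101.16] [1.  4.5 9.6] 50.21 29.8
```

It stopped travelling at TCP z 101.15 (expected about 101.5) under a steady 10 N, so it's home. Release and check.

```bash
python3 - <<'E'
from h import *
az=np.deg2rad(-58.5);x,y=530.7,125.6
robot.set_gripper(60)
robot.servo_line([x,y,150],down(az),feed=100)
robot.move_pose([x,y-15,240],down(az+np.pi-2*np.pi*(az>0)) if False else down(az))
c=imaging.read_camera("wrist");print(block(c,x,y,130),robot.current_clock())
P=cloud(c);print("pump top z",np.median(P[(np.hypot(P[...,0]-x,P[...,1]-y)<75)&(np.hypot(P[...,0]-x,P[...,1]-y)>45)&(P[...,2]>60)][:,2]))
T,K=c["T"],c["mtx"];q=T[:3,:3].T@(np.array([x,y,130])-T[:3,3]);u,v=(K@q/q[2])[:2].astype(int)
p=cv2.resize(c["pixels"][max(v-50,0):v+50,u-50:u+50],(400,400),interpolation=cv2.INTER_CUBIC)
robot.move_pose([400,125,350],down(az))
c=imaging.read_camera("side");s=cv2.resize(c["pixels"],(400,250));s=np.vstack([s,np.zeros((150,400,3),np.uint8)])
cv2.imwrite("pics/end.png",np.hstack([p,s])[:,:,::-1]);print(robot.current_clock())
E
```

```text
(((530.4223022460938, 126.47883605957031), (30.359346389770508, 32.22754669189453), 15.02173900604248), np.float64(128.8588067757583), np.int64(1173)) 52.0583
pump top z 335.2183416434855
52.8333
```

View pics/end.png

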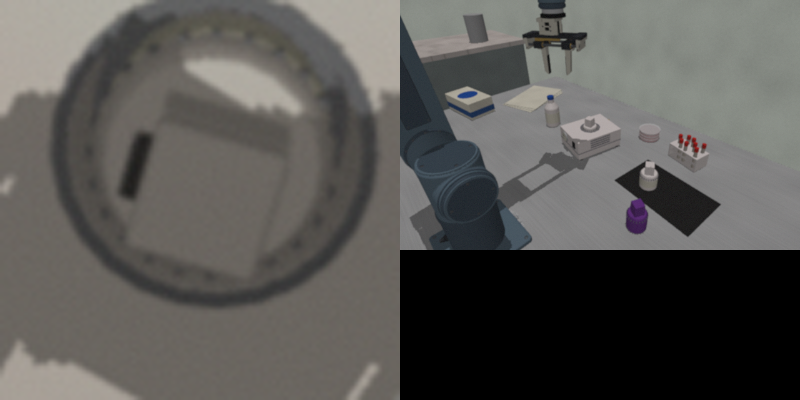

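The crop shows the black button standing proud of its face at (137,165). The block top reads 128.9 mm, against 128.7 for the old filter when home. The pump, used filter and bystanders all look in place, so I'm handing in.

```bash
python3 -c "
from h import *
robot.sign_off()"
```

```text
the job is handed in; nothing more can be done
```

I changed the filter and handed the job in about 53 s into the 72 s limit; the robot gave no verdict.

- **Used filter:** I twisted it off with its button held in. The settled pull read at most about 7 N. It stands upright on the mat, about 110 mm from where the new filter stood.
- **New filter:** I pressed it on with gentle twists at about 10 N until it stopped moving. Its block top read 128.9 mm, against 128.7 mm for the old filter when it was home. Its axis is within about 1 mm of the stem, and the button looked sprung out in the last close view.
- **Bystanders:** The rack, dishes, bottle and purple look-alike looked unmoved in the last side picture. I did not measure them again.
- **Failed check:** My last reading of the pump's top height was no use: it gave 335 mm, because the mask most likely took in the gripper. That the pump stayed put rests on the stem and filter positions and the pictures.

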